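# Close a casting mould: seat the pouring plate on its dowels, turn the keeper over it

### The job

Close the small casting mould on the bench. The aluminium pouring plate lies askew on the grey casting board, riding on the two steel dowels under it: nudge it sideways with the fingertips until its two brass-rimmed holes drop over the dowels and it lies flat, and only then push the red keeper by its black knob round over the plate's edge as far as its stop, so that the plate cannot float up when the plaster is poured. Push gently and pinch or lift nothing, leave the things lying round about where they are, and finish with the hand clear of everything.

Things in the scene. Friction and masses are not known exactly. Their poses are not given: they have to be found in the camera images.
- casting_board: fixed board, grey top on plywood, 18 mm high. Origin: on the bench under the SEATED plate's centre; x away from the robot, y to its left, z up. It reaches x -114..90, y -146..158 mm; scribed corner marks on it outline the seated plate (x +-75, y +-105). Round cavity, 84 mm wide, 8 mm deep, blue floor, at the origin. Keeper on the left (+y) margin; 6 mm stop pin, 18 mm tall, at x -25, y 114.5
- pouring_plate: loose aluminium plate 150 (x) x 210 (y) x 10 mm, 0.5-0.8 kg, 40 mm pouring hole amid. Origin: centre of underside; axes as the board's. Starts 14-30 mm toward board -x and 10-28 mm toward -y of its place, yaw within 0.1 of it, underside on both dowel tips, far edge on the board: near edge up to 20 mm up, tilt about 0.1 rad. 2-8 N slides it. Seated: flat at board x 0, y 0, z 18 mm
- pin_left (a point): foot of the left (+y) dowel, centre, on the board's top: board x -48, y 60, z 18 mm. Steel dowel 12 mm thick, 10 mm high, upper 4.5 mm a tapered nose, 5 mm wide at the tip; the nose draws the plate in from about 2 mm off. Hidden under the plate at the start; flush with the seated plate's top
- pin_right (a point): foot of the right (-y) dowel, centre, on the board's top: board x -48, y -60, z 18 mm; same dowel
- hole_left (a point): centre of the plate's left (+y) dowel hole, at the underside: plate x -48, y 60, z 0 mm. Through hole 14.5 mm wide with a brass rim. Belongs on pin_left, where the plate's near side drops by itself
- hole_right (a point): the same for the right (-y) hole: plate x -48, y -60, z 0 mm; belongs on pin_right
- keeper (a joint): angle of the red keeper bar about its upright pivot (rad), growing clockwise seen from above. 0: bar points to board +x, beside the plate's left edge; 1.57: at its stop, pointing to board -y, its last 39 mm over the seated plate with a 2 mm gap. Range -0.6..1.57, starts -0.5..0.15, stays where left; about 1 N at the knob turns it. A plate still riding on the dowels blocks it
- keeper_knob (a point): middle of the keeper's upright black knob, 12 mm wide, 18 mm tall (36 to 54 mm above the bench), 52 mm from the pivot. The bar below is 14 mm wide, 6 mm thick (30 to 36 mm above the bench) and ends 9 mm beyond the knob's centre
- keeper_pivot (a point): pivot of the keeper: board x -15, y 127, z 30 mm, on a 20 mm wide boss; a 14 mm wide screw head there reaches 41 mm above the bench
- rosette: white cast plaster rosette, 100 x 92 x 19 mm, on the bench to the right of the board; leave it alone. Origin: centre of its underside
- chisel: chisel with orange handle, 31 x 232 x 29 mm, lying on the bench at the far left, roughly along x; leave it alone. Origin: underside, middle of its length
- sanding_block: beige sanding block, 67 x 113 x 43 mm, on the bench behind the vice, to the left of the board; leave it alone. Origin: centre of its underside

How it is judged:
By the outcome, as a careful person would: the job done as asked, in the order asked, and still so for the second after the job is handed in, with the robot touching nothing.
It also fails if it takes over 59 s, if anything falls off the work surface, if the arm or the gripper's body presses on something with over 40 N, if the wrist force passes 120 N, or if a joint passes its speed limit or range.

### The arm

A 7-joint arm with a two-finger parallel gripper is mounted at the origin on a cart in front of the work surface, level with it; the furniture and walls round the work are solid. World frame = base frame: x ahead of the robot, y to its left, z up, the work surface at z = 0. Lengths are in m, angles in rad, forces in N, time in s.
With the tool pointing down it reaches from about 0.4 to 0.875 m from the base axis. Payload 19.3 kg.
Tool frame: the origin (TCP) lies midway between the tips of the shut fingers; the grasp point (between the pads) lies 19 mm behind it; z points along the fingers, y is the line along which they close (so a half turn about z gives the same grasp; the last joint's range is limited). The gripper opens to 85 mm and grips with 20 to 120 N. Pads are 22 mm wide; open, the fingers measure 114 mm over their backs; the gripper's body (76 mm by 85 mm) begins 54 mm behind the grasp point. The pads swing forward as they close: fully open they stand 13 mm farther back than shut.
Start: joints at [-1.236, 0.521, -0.036, 1.599, 0.021, 1.021, -0.113], TCP at [0.246, 0.574, 0.231] pointing down, gripper open.
Joint ranges: [-2.91, 2.91], [-0.3, 2.13], [-1.5, 1.42], [0.17, 2.43], [-1.26, 4.41], [0.16, 1.93], [-2.52, 2.52]. Speed limits (rad/s): [1.89, 1.89, 2.39, 2.39, 3.01, 3.01, 3.01].

### API

Orientations are given as [roll, pitch, yaw] about the fixed x, y, z axes, in that order (R = Rz(yaw) Ry(pitch) Rx(roll)).
In Python, from workcell import telemetry, grab_frame, calibration, bot, outline_of, landmark_of gives the robot as it stands. The module is installed in compiled form; this text tells all that it offers.
- The arm moves only by the shell command python3 -m inch 'ROWS' [FORCE]. ROWS is JSON, a list of rows, each a list of 7 numbers: the shift along the tool's x, y, z in m, then the turn, a rotation vector about the tool's x, y, z in rad, then the closure, from 0 (fully open) to 1 (shut). A call has 1 to 5 rows; each row shifts and turns the commanded pose from where the row before left it, along the tool's axes as they then stand; what a row does not reach is not made up. A row lasts 1/10 s, in which the tool goes at most 50 mm and 8.59 degrees, less where a joint would pass 70% of its speed; a pose out of reach is approached as far as the arm can. A call is refused whole if a number of a shift passes 0.05 or a number of a turn 0.15, either way. A call with a gripper value outside its range is refused whole. The fingers move at their own pace and stop on an object; FORCE is the grip in N (left out, the last holds). Time passes only in rows, so rows that do not move let the fingers close. It gives the time, the measured TCP pose, the force, the opening and the grip force at its end, in the units of the state.
- telemetry.observe(): the state, without advancing time (a new reading comes with each control period).
- grab_frame(name): name is "side" or "top" or "wrist"; returns the picture (400x640x3 uint8, red, green, blue); there is no depth.
- calibration(name): a dict with "fovy" (degrees; the focal length in pixels is half the picture's height over the tangent of half this angle, whatever the lens; pixels are square), "cx", "cy" (the principal point, pixels), "pose" (4x4, takes a point from camera to world coordinates). Camera axes: x right, y down, z forward; pixel columns grow to the right and rows downward; lengths in m; the calibration is good to about 2 mm. A picture is of the moment at which its call begins: read the wrist's pose just before it. calibration takes no time and is no camera call; for the wrist camera it gives the pose at the moment of the call.
- bot.job_done(): hands the job in; it is judged then, once.
Trained networks look in the newest picture that a camera, given by its name, has taken for a name from the list of things; names that differ only in an ending like _2 or _b are one class to them, and where a whole thing is asked for, a point or a joint stands for the part that bears it (a point fixed in the world has none). Each returns a list of dicts, best first, with "score" (0 to 1); they miss things now and then, are a little off and sometimes report something else, mostly with a low value. They report only what shows in the picture. A call takes as long as a camera call.
- outline_of(label, camera): "region" (400x640 bool, what is visible of it) and "rect" ([left, top, right, bottom] in pixels, round what is visible of it).
- landmark_of(label, camera): "xy" ([column, row] in pixels: a listed point, or the origin of a listed thing).
The state is a dict: "clock": time; "qpos": joint angles; "qd": joint speeds; "joint_efforts": joint torques, N m; "position": TCP position; "tool_rot": TCP orientation; "force": force on the tool from outside, world axes, zero at the start; "moment": the same for the moment, N m; "grip_width": finger opening in m; "finger_force": force on a finger pad.
Only numpy, scipy, OpenCV 4.12 (cv2) and the standard library are available. Lean on these libraries where they do the work, as an engineer would, in place of code of your own. Each camera call takes 0.05 s, during which the arm holds its last target. There are 200 camera calls.

## Working session

There is one attempt and no reset: what is moved stays moved. The work goes in short steps, Python scripts to look and compute and a shell command to move; the robot and the scene stay as the last step left them, time stands still between calls to the robot, and variables do not carry over. Pictures are saved under pics/ and viewed, at most 10 in all, crops included, and the job is handed in when it is done.

```bash
mkdir -p pics
cat > h.py <<'E'
import numpy as np, cv2
from workcell import telemetry, grab_frame, calibration, bot, outline_of, landmark_of
def ray(cal,uv):
    f=200/np.tan(np.radians(cal["fovy"])/2); P=np.array(cal["pose"])
    d=P[:3,:3]@np.array([(uv[0]-cal["cx"])/f,(uv[1]-cal["cy"])/f,1]); return P[:3,3],d
def at_z(cal,uv,z):
    o,d=ray(cal,uv); return o+d*(z-o[2])/d[2]
def proj(cal,p):
    f=200/np.tan(np.radians(cal["fovy"])/2); P=np.array(cal["pose"])
    q=P[:3,:3].T@(np.array(p)-P[:3,3]); return np.array([cal["cx"]+f*q[0]/q[2],cal["cy"]+f*q[1]/q[2]])
def save(n,im): cv2.imwrite("pics/"+n,cv2.cvtColor(im,cv2.COLOR_RGB2BGR))
E
cat > a.py <<'E'
from h import *
np.set_printoptions(precision=4,suppress=True)
s=telemetry.observe();print(s["clock"],s["position"],s["tool_rot"],s["grip_width"])
ims=[]
for c in ("top","side"):
    im=grab_frame(c);ims.append(im);cal=calibration(c);print(c,cal["fovy"],np.array(cal["pose"])[:3,3])
    for l,z in (("casting_board",0),("pouring_plate",.02),("hole_left",.03),("hole_right",.03),("keeper_knob",.045),("keeper_pivot",.03),("rosette",0),("chisel",0),("sanding_block",0)):
        r=landmark_of(l,c)
        if r: print(l,[(round(x["score"],2),np.round(x["xy"]),at_z(cal,x["xy"],z)) for x in r[:2]])
        else: print(l,None)
save("0top.png",ims[0]);save("0side.png",ims[1])
E
python3 a.py
```

```text
0.0 [0.2461 0.5742 0.2307] [-3.1405  0.0001  2.7368] 0.08525365846713286
top 43.166350220432975 [ 0.4231 -0.1653  1.405 ]
casting_board [(0.74, array([341., 208.]), array([ 0.5442, -0.2297,  0.    ]))]
pouring_plate [(0.76, array([351., 215.]), array([ 0.5224, -0.2572,  0.02  ])), (0.68, array([369., 236.]), array([ 0.4657, -0.3067,  0.02  ]))]
hole_left [(0.82, array([327., 226.]), array([ 0.4913, -0.192 ,  0.03  ]))]
hole_right [(0.77, array([368., 236.]), array([ 0.4667, -0.3024,  0.03  ]))]
keeper_knob None
keeper_pivot [(0.79, array([298., 204.]), array([ 0.5483, -0.1116,  0.03  ]))]
rosette [(0.66, array([421., 212.]), array([ 0.5358, -0.4545,  0.    ])), (0.16, array([344., 211.]), array([ 0.5357, -0.2385,  0.    ]))]
chisel [(0.79, array([196., 182.]), array([0.6065, 0.1781, 0.    ]))]
sanding_block [(0.89, array([240., 170.]), array([0.6427, 0.0558, 0.    ]))]
side 49.68041477216779 [ 0.0976 -0.8607  0.8131]
casting_board [(0.74, array([335., 228.]), array([ 0.5532, -0.2352,  0.    ]))]
pouring_plate [(0.67, array([333., 232.]), array([ 0.5308, -0.2581,  0.02  ]))]
hole_left [(0.68, array([306., 223.]), array([ 0.4835, -0.2048,  0.03  ]))]
hole_right None
keeper_knob None
keeper_pivot [(0.94, array([308., 193.]), array([ 0.548 , -0.1102,  0.03  ]))]
rosette [(0.61, array([382., 296.]), array([ 0.5222, -0.4631,  0.    ]))]
chisel [(0.66, array([278., 143.]), array([0.6122, 0.1783, 0.    ]))]
sanding_block [(0.58, array([305., 157.]), array([0.6459, 0.0679, 0.    ]))]
```

```bash
python3 -c "
import cv2
t=cv2.imread('pics/0top.png')[130:310,170:450];s=cv2.imread('pics/0side.png')[110:330,220:460]
cv2.imwrite('pics/1a.png',cv2.resize(t,None,fx=2.85,fy=2.85,interpolation=2))
cv2.imwrite('pics/1b.png',cv2.resize(s,None,fx=2.6,fy=2.6,interpolation=2))"
```

```text
(no output)
```

View pics/1a.png

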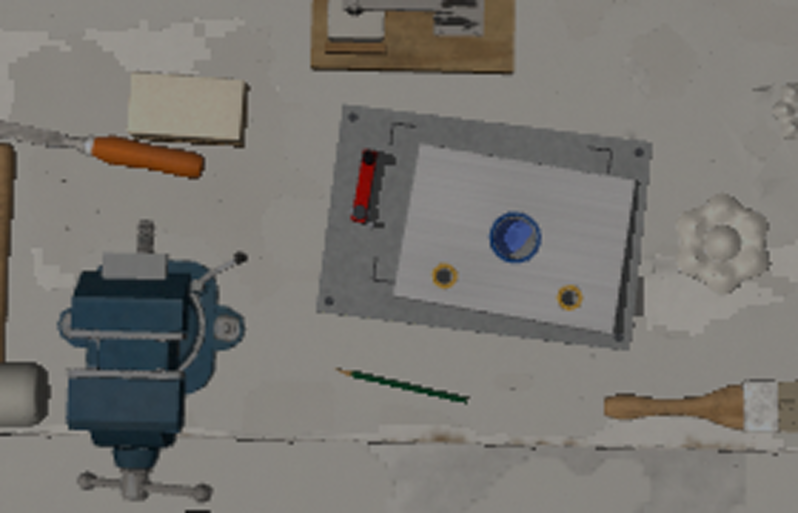

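View pics/1b.png

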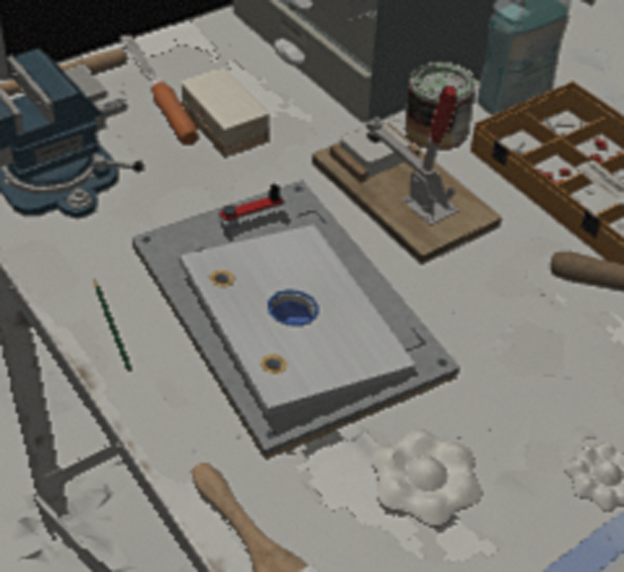

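The top view shows the board yawed by about −0.12 rad, with its crop corners near (344,105), (652,143), (317,311) and (629,349). The plate is shifted to the near right, and the keeper lies along the board's left side with its knob at the far end.

```bash
cat >> h.py <<'E'
def rigid(B,W):
    B=np.array(B);W=np.array(W);b=B-B.mean(0);w=W-W.mean(0)
    a=np.arctan2((b[:,0]*w[:,1]-b[:,1]*w[:,0]).sum(),(b*w).sum());R=np.array([[np.cos(a),-np.sin(a)],[np.sin(a),np.cos(a)]])
    t=W.mean(0)-R@B.mean(0);return a,t,W-(B@R.T+t)
E
python3 - <<'E'
from h import *
np.set_printoptions(precision=4,suppress=True)
c=calibration("top");px=lambda u,v:(u/2.85+170-.3,v/2.85+130-.3)
W=[at_z(c,px(*p),.018)[:2] for p in [(344,105),(652,143),(317,311),(629,349)]]
a,t,r=rigid([(.09,.158),(.09,-.146),(-.114,.158),(-.114,-.146)],W);print(a,t,r)
W=[at_z(c,px(*p),z)[:2] for p,z in [((418,145),.028),((636,180),.028),((394,295),.043),((617,332),.043)]]
a2,t2,r=rigid([(.075,.105),(.075,-.105),(-.075,.105),(-.075,-.105)],W);print(a2,t2,r)
R=np.array([[np.cos(a),-np.sin(a)],[np.sin(a),np.cos(a)]])
print("plate in board",R.T@(t2-t),a2-a)
k=at_z(c,px(369,157),.054)[:2];print("knob in board",R.T@(k-t),"pivot",R.T@(at_z(c,px(358,214),.041)[:2]-t))
print(np.array(calibration("wrist")["pose"]))
E
```

```text
-0.10083713386274078 [ 0.5498 -0.2342] [[-0.0014 -0.0012]
 [-0.0015  0.0012]
 [ 0.0009 -0.0013]
 [ 0.0019  0.0013]]
-0.13701156577593518 [ 0.5272 -0.2559] [[-0.0011  0.0018]
 [-0.0017 -0.0005]
 [ 0.0021  0.0007]
 [ 0.0007 -0.002 ]]
plate in board [-0.0203 -0.0238] -0.0361744319131944
knob in board [0.0366 0.1242] pivot [-0.0173  0.1284]
[[ 0.3937  0.8803  0.2649  0.1791]
 [ 0.9193 -0.3773 -0.1123  0.6028]
 [ 0.0011  0.2877 -0.9577  0.3746]
 [ 0.      0.      0.      1.    ]]
```

```bash
for i in 1 2; do :; done; python3 -m inch '[[-0.02,0.05,0,0,0,-0.07,0],[-0.02,0.05,0,0,0,-0.07,0],[0,0,0,0,0,0,0]]'
```

```text
clock: 1.3
position: [0.3183, 0.65, 0.2295]
tool_rot: [3.141, 0.001, 2.877]
force: [-0.1, -1.6, -0.8]
grip_width: 0.0854
finger_force: 0.0
```

```bash
python3 -m inch '[[0,-0.03,-0.04,0,0,-0.08,0],[-0.01,-0.03,-0.04,0,0,-0.08,0],[-0.016,-0.045,-0.01,0,0,0,0],[-0.016,-0.046,0,0,0,0,0],[-0.016,-0.046,0,0,0,0,0]]' >/dev/null; python3 -m inch '[[-0.016,-0.046,0,0,0,0,0],[-0.016,-0.046,0,0,0,0,0],[-0.016,-0.046,0,0,0,0,0],[-0.016,-0.046,0,0,0,0,0],[-0.016,-0.046,0,0,0,0,0]]'
```

```text
clock: 2.3
position: [0.3994, 0.2075, 0.3207]
tool_rot: [3.141, 0.0, 3.037]
force: [1.2, -0.4, -0.1]
grip_width: 0.0855
finger_force: 0.0
```

```bash
python3 -m inch '[[-0.015,-0.046,0,0,0,0,0],[-0.015,-0.046,0,0,0,0,0],[-0.015,-0.046,0,0,0,0,0],[-0.015,-0.046,0,0,0,0,0],[-0.015,-0.046,0,0,0,0,0]]' >/dev/null; python3 -m inch '[[-0.015,-0.046,0,0,0,0,0],[-0.015,-0.045,0,0,0,0,0],[-0.015,-0.045,0,0,0,0,0],[-0.015,-0.045,0,0,0,0,0],[0,0,0,0,0,0,0]]'
cat > w.py <<'E'
import sys;from h import *
np.set_printoptions(precision=4,suppress=True)
s=telemetry.observe();print(s["clock"],s["position"],s["tool_rot"],s["force"])
cal=calibration("wrist");im=grab_frame("wrist");save(sys.argv[1],im);np.save("wcal.npy",cal,allow_pickle=True)
for l,z in (("casting_board",0),("pouring_plate",.02),("hole_left",.03),("hole_right",.03),("pin_left",.028),("pin_right",.028),("keeper_knob",.045),("keeper_pivot",.03)):
    r=landmark_of(l,"wrist")
    print(l,[(round(x["score"],2),np.round(x["xy"],1),at_z(cal,x["xy"],z)[:2]) for x in r[:2]])
E
python3 w.py 2w.png
```

```text
clock: 3.3
position: [0.4903, -0.219, 0.3203]
tool_rot: [-3.139, 0.0, 3.03]
force: [-0.8, 1.5, -0.4]
grip_width: 0.0854
finger_force: 0.0
3.3 [ 0.4903 -0.219   0.3203] [-3.1392  0.0001  3.03  ] [-0.8098  1.5078 -0.4215]
casting_board [(0.95, array([316.6, 193.3]), array([ 0.5522, -0.2392]))]
pouring_plate [(0.6, array([301.9, 183.7]), array([ 0.5285, -0.2588])), (0.48, array([398.7, 221.4]), array([ 0.608 , -0.1119]))]
hole_left [(0.86, array([340.9, 151.3]), array([ 0.4836, -0.1942]))]
hole_right [(0.85, array([262.7, 148.2]), array([ 0.4663, -0.3077]))]
pin_left [(0.65, array([354.9, 165.2]), array([ 0.5069, -0.1753]))]
pin_right []
keeper_knob [(0.96, array([396.6, 220.1]), array([ 0.5948, -0.1206]))]
keeper_pivot [(0.85, array([400.7, 187.7]), array([ 0.5489, -0.109 ])), (0.21, array([400.2, 218.2]), array([ 0.5986, -0.1116]))]
```

View pics/2w.png

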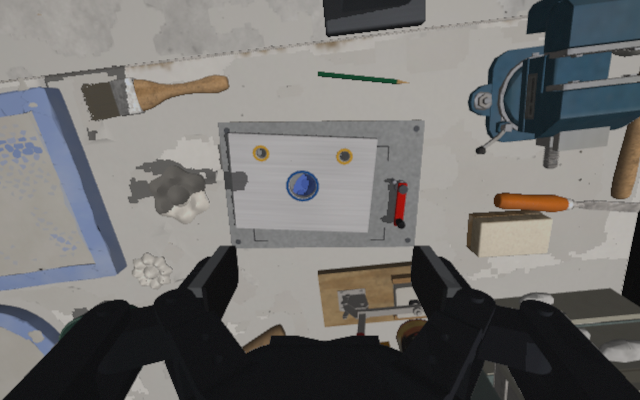

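The wrist view shows the board's corners at about (219,122), (423,121), (231,248) and (415,247). The holes are at (262,153) and (344,156), and the knob at (400,223). I'll zoom in for accurate corners.

```bash
python3 -c "
import cv2
t=cv2.imread('pics/2w.png')[115:255,210:430]
cv2.imwrite('pics/3.png',cv2.resize(t,None,fx=3.6,fy=3.6,interpolation=2))"
```

```text
(no output)
```

View pics/3.png

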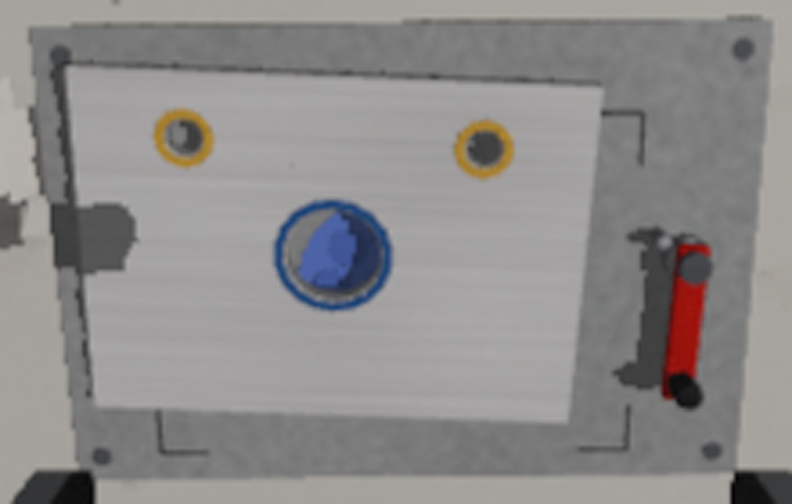

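```bash
cat > fit.py <<'E'
from h import *
np.set_printoptions(precision=4,suppress=True)
c=np.load("wcal.npy",allow_pickle=True).item();px=lambda u,v:((u+.5)/3.6+210-.5,(v+.5)/3.6+115-.5)
g=lambda L:[at_z(c,px(*p),z)[:2] for p,z in L]
W=g([((643,113),.018),((629,449),.018),((162,452),.018),((30,28),.018),((772,20),.018)])
a,t,r=rigid([(-.075,.105),(.075,.105),(.075,-.105),(-.114,-.146),(-.114,.158)],W);print("board",a,t,"\n",r)
R=np.array([[np.cos(a),-np.sin(a)],[np.sin(a),np.cos(a)]]);b=lambda p:(np.array(p)-t)@R
P=g([((66,66),.043),((603,87),.043),((569,422),.028),((95,407),.028)])
a2,t2,r=rigid([(-.075,-.105),(-.075,.105),(.075,.105),(.075,-.105)],P);print("plate",b(t2),a2-a,"\n",r)
print("holes in board R,L",b(g([((183,137),.0395),((484,149),.0395)])))
print("pivot,knob",b(g([((694,266),.041),((684,389),.054)])))
print("plate corners NR NL FL FR",b(P))
E
python3 fit.py
```

```text
board -0.0982306875735876 [ 0.5514 -0.2354] 
 [[-0.0017  0.0012]
 [ 0.0018  0.0021]
 [ 0.0002 -0.0023]
 [-0.0005  0.0003]
 [ 0.0001 -0.0013]]
plate [-0.0212 -0.0237] -0.04908557371782429 
 [[ 0.0001  0.0002]
 [ 0.0005 -0.0003]
 [-0.0005  0.0003]
 [-0.0001 -0.0003]]
holes in board R,L [[-0.0724 -0.082 ]
 [-0.066   0.0384]]
pivot,knob [[-0.0167  0.1253]
 [ 0.0326  0.121 ]]
plate corners NR NL FL FR [[-0.1012 -0.1246]
 [-0.0904  0.0846]
 [ 0.0584  0.0778]
 [ 0.0485 -0.1325]]
```

```bash
python3 -m inch '[[0.02,-0.01,0.04,0,0,-0.0126,0],[0.02,-0.01,0.04,0,0,0,0],[0.02,-0.01,0.04,0,0,0,0],[0.009,-0.002,0.045,0,0,0,0],[0,0,0.045,0,0,0,0]]' >/dev/null; python3 -m inch '[[0,0,0.045,0,0,0,0],[0,0,0,0,0,0,0]]'
cat > b.py <<'E'
from h import *
np.set_printoptions(precision=4,suppress=True)
s=telemetry.observe();a=-.099;t=np.array([.5505,-.235]);R=np.array([[np.cos(a),-np.sin(a)],[np.sin(a),np.cos(a)]])
print(s["clock"],"board mm",(np.array(s["position"])[:2]-t)@R*1000,s["position"][2],"yawerr",(s["tool_rot"][2]-a)%np.pi,"F board",np.array(s["force"])[:2]@R,s["force"][2])
E
python3 b.py
```

```text
clock: 4.45
position: [0.4166, -0.2372, 0.0616]
tool_rot: [3.139, -0.007, 3.05]
force: [0.1, -0.9, 1.1]
grip_width: 0.0852
finger_force: 0.0
4.45 board mm [-133.0008  -15.3886] 0.06160231100917816 yawerr 0.007224012149596781 F board [ 0.1524 -0.8676] 1.1378112563963867
```

```bash
python3 -m inch '[[0,-0.006,0.025,0,0,0,0],[0,0,0.025,0,0,0,0],[0,0,0,0,0,0,0],[0,0,0,0,0,0,0]]'; python3 b.py
```

```text
clock: 4.85
position: [0.4192, -0.2448, 0.0173]
tool_rot: [-3.141, 0.001, 3.049]
force: [-0.9, -1.5, -0.2]
grip_width: 0.0852
finger_force: 0.0
4.85 board mm [-129.6906  -22.7177] 0.017334196945335518 yawerr 0.006863116328493124 F board [-0.7722 -1.5364] -0.1564900744435287
```

```bash
python3 -m inch '[[-0.006,0,0.006,0,0,0.0065,0],[-0.006,0,0,0,0,0,0],[-0.004,0,0,0,0,0,0],[-0.003,0,0,0,0,0,0],[0,0,0,0,0,0,0]]'; python3 b.py;  python3 -m inch '[[-0.003,0,0,0,0,0,0],[-0.003,0,0,0,0,0,0],[0,0,0,0,0,0,0]]'; python3 b.py
```

```text
clock: 5.35
position: [0.438, -0.2464, 0.0097]
tool_rot: [-3.141, 0.0, 3.043]
force: [0.4, -0.1, -0.7]
grip_width: 0.0851
finger_force: 0.0
5.35 board mm [-110.8352  -22.4584] 0.009720062963160993 yawerr 0.0006717842430141729 F board [ 0.3872 -0.0395] -0.7258588601191562
clock: 5.65
position: [0.4435, -0.247, 0.0094]
tool_rot: [3.142, -0.0, 3.043]
force: [-1.2, -0.3, 0.2]
grip_width: 0.0851
finger_force: 0.5
5.65 board mm [-105.2948  -22.5288] 0.009435161101421785 yawerr 0.00016047356640935817 F board [-1.1867 -0.4277] 0.18670103233017155
```

```bash
python3 -m inch '[[-0.003,0,0,0,0,0,0],[-0.003,0,0,0,0,0,0],[-0.003,0,0,0,0,0,0],[0,0,0,0,0,0,0]]'; python3 b.py; python3 w.py 4w.png
```

```text
clock: 6.05
position: [0.453, -0.2479, 0.0095]
tool_rot: [-3.141, 0.0, 3.043]
force: [-0.5, 0.2, 0.8]
grip_width: 0.0856
finger_force: 0.1
6.05 board mm [-95.7908 -22.442 ] 0.009533181621999134 yawerr 0.000679711469712796 F board [-0.5389  0.1518] 0.791831996844395
6.05 [ 0.453  -0.2479  0.0095] [-3.1415  0.0005  3.0433] [-0.5212  0.2043  0.7918]
casting_board []
pouring_plate []
hole_left []
hole_right []
pin_left []
pin_right []
keeper_knob []
keeper_pivot []
```

View pics/4w.png

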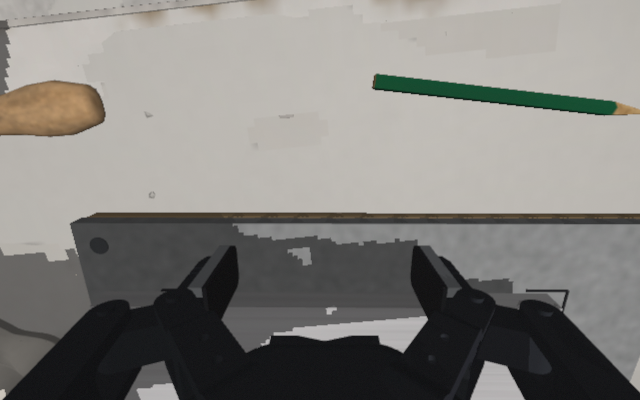

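The wrist view shows the plate's near edge at about row 305, just ahead of the finger pads. It doesn't show whether they touch, so I'll check with the side camera.

Run:
```python
from h import *
ims=[grab_frame("top")[130:310,240:420],grab_frame("side")[170:290,260:420]]
ims=[cv2.resize(i,None,fx=f,fy=f,interpolation=2) for i,f in zip(ims,(2.2,2.5))]
h=max(i.shape[0] for i in ims);save("5.png",np.hstack([np.pad(i,((0,h-i.shape[0]),(0,0),(0,0))) for i in ims]))
```

```text
(no output)
```

View pics/5.png

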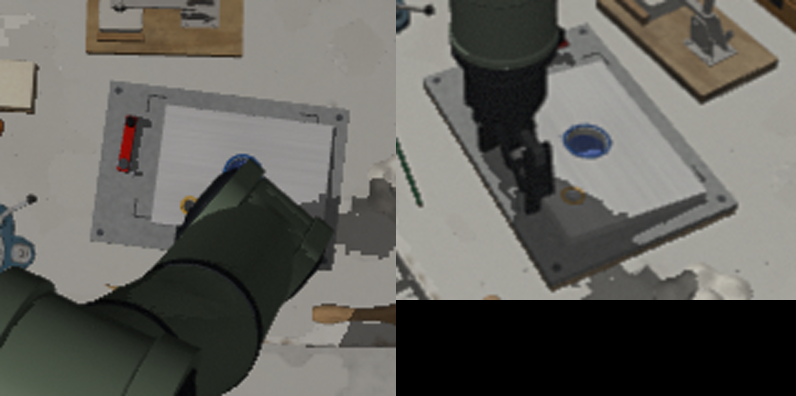

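Run:
```python
from h import *
np.set_printoptions(precision=1,suppress=True)
a=-.099;t=np.array([.5505,-.235]);R=np.array([[np.cos(a),-np.sin(a)],[np.sin(a),np.cos(a)]])
c=calibration("top")
f=lambda u,v,z:(at_z(c,(u/2.2+240-.3,v/2.2+130-.3),z)[:2]-t)@R*1000
for p in [(165,103,.028),(334,127,.028),(151,223,.043),(111,82,.018),(350,109,.018),(91,240,.018)]:print(p,f(*p))
```

```text
(165, 103, 0.028) [67.2 86.6]
(334, 127, 0.028) [  62.7 -126.3]
(151, 223, 0.043) [-84.2  85.3]
(111, 82, 0.018) [ 86.9 157.7]
(350, 109, 0.018) [  89.2 -145.1]
(91, 240, 0.018) [-113.3  157.3]
```

```bash
python3 -m inch '[[0.015,0,0,0,0,0,0],[0,0,-0.04,0,0,0,0],[0,-0.02,-0.03,0,0,0,0],[-0.03,-0.04,0,0,0,0.1,0],[0,0,0,0,0,0.14,0]]'; python3 b.py; python3 -c "
from h import *;print(np.round(telemetry.observe()['qpos'],2))"
```

```text
clock: 7.1
position: [0.464, -0.3141, 0.0813]
tool_rot: [-3.139, 0.006, 2.797]
force: [-0.2, 0.7, -0.4]
grip_width: 0.0853
finger_force: 0.0
7.1 board mm [-78.255  -87.2352] 0.08134989651229255 yawerr 2.895662830181935 F board [-0.2734  0.7242] -0.35649426972438825
[ 0.25  0.66  0.34  1.91 -0.35  0.63  2.03]
```

```bash
R='[0,0,0,0,0,-0.139,0]'; python3 -m inch '[[0,0,0,0,0,-0.139,0],[0,0,0,0,0,-0.139,0],[0,0,0,0,0,-0.139,0],[0,0,0,0,0,-0.139,0],[0,0,0,0,0,-0.139,0]]'>/dev/null;python3 -m inch '[[0,0,0,0,0,-0.139,0],[0,0,0,0,0,-0.139,0],[0,0,0,0,0,-0.139,0],[0,0,0,0,0,-0.139,0],[0,0,0,0,0,-0.139,0]]'>/dev/null;python3 -m inch '[[0,0,0,0,0,-0.139,0],[0,0,0,0,0,-0.139,0],[0,0,0,0,0,-0.139,0],[0.03,-0.03,0,0,0,0,0],[0.03,-0.03,0,0,0,0,0]]'; python3 b.py;python3 -c "
from h import *;print(np.round(telemetry.observe()['qpos'],2))"
```

```text
clock: 8.6
position: [0.4899, -0.3476, 0.0671]
tool_rot: [3.111, 0.0, -1.819]
force: [0.5, 1.5, 0.8]
grip_width: 0.0858
finger_force: 0.0
8.6 board mm [ -49.1557 -117.9924] 0.0670530123056721 yawerr 1.4210995466638139 F board [0.2973 1.586 ] 0.7587197038956525
[ 1.3   1.25 -1.47  1.72  1.25  1.46  2.52]
```

```bash
python3 -m inch '[[0,0,-0.03,0,0,0.14,0],[0,0,0,0,0,0.14,0],[0,0,0,0,0,0.14,0],[0,0,0,0,0,0.14,0],[0,0,0,0,0,0.14,0]]'>/dev/null;python3 -m inch '[[0,0,0,0,0,0.14,0],[0,0,0,0,0,0.14,0],[0,0,0,0,0,0.14,0],[0,0,0,0,0,0.14,0],[0,0,0,0,0,0.14,0]]'; python3 b.py;python3 -c "
from h import *;print(np.round(telemetry.observe()['qpos'],2))"
```

```text
clock: 9.6
position: [0.491, -0.3458, 0.0964]
tool_rot: [3.136, -0.031, 3.06]
force: [0.3, -0.0, -0.3]
grip_width: 0.0856
finger_force: 0.0
9.6 board mm [ -48.2688 -116.1451] 0.09644852290129878 yawerr 0.017830322981148505 F board [0.2547 0.0007] -0.2887082481550579
[ 1.27  1.08 -1.33  1.71  1.08  1.32  1.19]
```

```bash
python3 -m inch '[[0,0,0,0,0,0.144,0],[0,0,0,0,0,0.144,0],[0,0,0,0,0,0.144,0],[0,0,0,0,0,0.144,0],[0,0,0,0,0,0.144,0]]'>/dev/null;python3 -m inch '[[0,0,0,0,0,0.144,0],[0,0,0,0,0,0.144,0],[0,0,0,0,0,0.144,0],[0,0,0,0,0,0.144,0],[0,0,0,0,0,0.144,0]]'>/dev/null;python3 -m inch '[[0,0,0,0,0,0.144,0],[0,0,0,0,0,0,0]]'; python3 b.py;python3 -c "
from h import *;print(np.round(telemetry.observe()['qpos'],2))"
```

```text
clock: 10.8
position: [0.4911, -0.3458, 0.0968]
tool_rot: [-3.111, -0.005, 1.479]
force: [0.3, -0.3, 0.1]
grip_width: 0.0855
finger_force: 0.0
10.8 board mm [ -48.1456 -116.143 ] 0.09677057936469048 yawerr 1.5784855626444212 F board [ 0.3293 -0.2456] 0.06226981043441347
[ 1.18  0.93 -1.1   1.71  0.9   1.14 -0.29]
```

```bash
python3 -m inch '[[-0.02,0.019,0,-0.0306,-0.005,0.007,0],[-0.021,0.019,0,0,0,0,0],[0,0,0.04,0,0,0,0],[0,0,0.03,0,0,0,0],[0,0,0,0,0,0,0]]'; python3 b.py
```

```text
clock: 11.3
position: [0.5234, -0.389, 0.0222]
tool_rot: [-3.137, -0.003, 1.48]
force: [-0.2, -0.2, -0.5]
grip_width: 0.0857
finger_force: 0.0
11.3 board mm [ -11.7492 -155.9642] 0.022219110162779488 yawerr 1.578718671843056 F board [-0.1838 -0.2689] -0.5339629919946508
```

```bash
python3 -m inch '[[0.006,0,0.0125,0,0,0.008,0],[0.006,0,0,0,0,0,0],[0.004,0,0,0,0,0,0],[0.003,0,0,0,0,0,0],[0.003,0,0,0,0,0,0]]'; python3 b.py; python3 -m inch '[[0.003,0,0,0,0,0,0],[0.003,0,0,0,0,0,0],[0.003,0,0,0,0,0,0],[0.003,0,0,0,0,0,0],[0,0,0,0,0,0,0]]'; python3 b.py
python3 - <<'E'
from h import *
ims=[grab_frame("top")[150:270,270:410],grab_frame("side")[170:290,260:400]]
save("6.png",np.hstack([cv2.resize(i,None,fx=2.8,fy=2.8,interpolation=2) for i in ims]))
E
```

```text
clock: 11.8
position: [0.5278, -0.3689, 0.0144]
tool_rot: [3.14, 0.001, 1.467]
force: [-0.6, -7.0, 2.7]
grip_width: 0.0852
finger_force: 3.3
11.8 board mm [  -9.3882 -135.4937] 0.014446925498297066 yawerr 1.5661886546362738 F board [ 0.0923 -7.0171] 2.6787233294483745
clock: 12.3
position: [0.529, -0.3569, 0.0144]
tool_rot: [3.14, 0.001, 1.467]
force: [-0.6, -4.5, 2.2]
grip_width: 0.0854
finger_force: 1.9
12.3 board mm [  -9.305  -123.4202] 0.014416238738801497 yawerr 1.5660572330220122 F board [-0.1137 -4.4879] 2.2016449637987057
```

View pics/6.png

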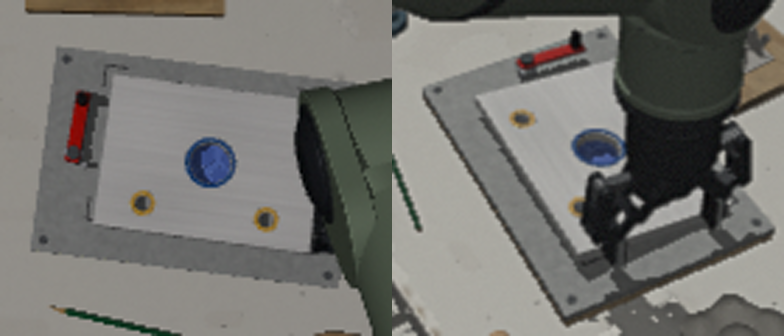

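```bash
cat > m.py <<'E'
from h import *
import sys,json
np.set_printoptions(precision=1,suppress=True)
a=-.099;t=np.array([.5505,-.235]);R=np.array([[np.cos(a),-np.sin(a)],[np.sin(a),np.cos(a)]])
c=calibration("top")
u0,v0,s=json.loads(sys.argv[1])
for u,v,z in json.loads(sys.argv[2]):print((u,v,z),(at_z(c,((u+.5)/s+u0-.5,(v+.5)/s+v0-.5),z)[:2]-t)@R*1000)
E
python3 m.py '[270,150,2.8]' '[[143,203,0.039],[265,219,0.039],[112,72,0.028],[96,222,0.042],[312,250,0.042],[59,47,0.018],[33,248,0.018],[67,59,0.018],[42,240,0.018],[331,275,0.018],[89,219,0.018],[127,68,0.018],[106,66,0.018]]'
python3 - <<'E'
from h import *
a=-.099;t=np.array([.5505,-.235]);R=np.array([[np.cos(a),-np.sin(a)],[np.sin(a),np.cos(a)]])
for cam in ("top","side"):
    grab_frame(cam);c=calibration(cam)
    for l in("hole_left","hole_right","keeper_pivot"):
        r=landmark_of(l,cam)
        if r:print(cam,l,r[0]["score"],(at_z(c,r[0]["xy"],.029)[:2]-t)@R*1000)
E
```

```text
(143, 203, 0.039) [-56.2  55. ]
(265, 219, 0.039) [-57.3 -63.7]
(112, 72, 0.028) [ 68.6 100.7]
(96, 222, 0.042) [-80.   97.7]
(312, 250, 0.042) [ -81.5 -111.5]
(59, 47, 0.018) [ 88.5 156.2]
(33, 248, 0.018) [-111.7  156.4]
(67, 59, 0.018) [ 77.6 146.8]
(42, 240, 0.018) [-102.9  148.7]
(331, 275, 0.018) [-102.6 -135.6]
(89, 219, 0.018) [-77.  105.6]
(127, 68, 0.018) [75.8 86.8]
(106, 66, 0.018) [ 75.3 107.7]
top hole_left 0.88 [-50.44696203  50.55018946]
top hole_right 0.84 [-51.34074022 -70.45576256]
top keeper_pivot 0.62 [ -6.40253642 123.62937667]
side hole_left 0.61 [-60.88003317  45.606193  ]
side hole_right 0.94 [-65.04105084 -59.93919082]
side keeper_pivot 0.6 [-15.23484785 124.45566345]
```

The top view shows the plate's holes at (143,203) and (265,219). That leaves the plate about 4.5 mm short in y and 8 mm short in x, with its yaw good.

```bash
python3 -m inch '[[0.0025,0,0,0,0,0,0],[0.0025,0,0,0,0,0,0],[0,0,0,0,0,0,0]]'; python3 b.py
python3 - <<'E'
from h import *
save("7.png",grab_frame("top"));im=cv2.imread("pics/7.png")
hsv=cv2.cvtColor(im,cv2.COLOR_BGR2HSV)[190:260,300:400]
m=cv2.inRange(hsv,(12,110,90),(35,255,255));n,l,st,ce=cv2.connectedComponentsWithStats(m)
a=-.099;t=np.array([.5505,-.235]);R=np.array([[np.cos(a),-np.sin(a)],[np.sin(a),np.cos(a)]]);c=calibration("top")
for i in range(1,n):
    if st[i,4]>8:
        cc=cv2.minEnclosingCircle(np.argwhere(l==i)[:,::-1].astype(np.float32).reshape(-1,1,2))
        p=np.array(cc[0])+[300,190];print(st[i,4],p,cc[1],(at_z(c,p,.039)[:2]-t)@R*1000,(at_z(c,p,.028)[:2]-t)@R*1000)
E
```

```text
clock: 13.1
position: [0.5295, -0.3514, 0.0139]
tool_rot: [3.14, 0.0, 1.467]
force: [0.2, -3.5, 1.7]
grip_width: 0.0855
finger_force: 1.9
13.1 board mm [  -9.3461 -117.9415] 0.013911167664974178 yawerr 1.566182670864581 F board [ 0.5469 -3.4818] 1.6800063944322396
32 [318.5   221.875] 4.155292510986328 [-56.0894785   61.15510359] [-55.46450402  61.19015617]
27 [362.5   227.875] 4.155292510986328 [-57.80870112 -58.77564477] [-57.19757112 -59.7063653 ]
```

```bash
python3 -m inch '[[-0.015,0,0,0,0,0,0],[0,0,-0.04,0,0,0,0],[0,-0.01,-0.04,0,0,-0.143,0],[0,0,0,0,0,-0.143,0],[0,0,0,0,0,-0.143,0]]'>/dev/null;python3 -m inch '[[0,0,0,0,0,-0.143,0],[0,0,0,0,0,-0.143,0],[0,0,0,0,0,-0.143,0],[0,0,0,0,0,-0.143,0],[0,0,0,0,0,-0.143,0]]'>/dev/null; python3 -m inch '[[0,0,0,0,0,-0.143,0],[0,0,0,0,0,-0.143,0],[0,0,0,0,0,-0.144,0],[0.03,0.035,0,0,0,0,0],[0.03,0.035,0,0,0,0,0]]'; python3 b.py
```

```text
clock: 14.65
position: [0.4642, -0.2878, 0.0932]
tool_rot: [3.139, 0.0, 3.041]
force: [-0.3, 0.5, 0.3]
grip_width: 0.0853
finger_force: 0.0
14.65 board mm [-80.6896 -61.0561] 0.09318494309138609 yawerr 3.140355801230683 F board [-0.3648  0.429 ] 0.262537062052824
```

```bash
python3 -m inch '[[0.022,0.03,0,0,0,0,0],[0.022,0.03,0,0,0,0,0],[0,0,0.04,0,0,0,0],[0,0,0.03,0,0,0,0],[0,0,0,0,0,0,0]]'; python3 b.py
```

```text
clock: 15.15
position: [0.4258, -0.2242, 0.0212]
tool_rot: [3.139, -0.003, 3.042]
force: [-0.3, -0.7, 1.1]
grip_width: 0.0854
finger_force: 0.0
15.15 board mm [-125.1259   -1.613 ] 0.02118264945358266 yawerr 3.1414810740180585 F board [-0.2532 -0.717 ] 1.1303053196235857
```

```bash
python3 -m inch '[[0,0,0.011,0,0,0,0],[-0.01,0,0,0,0,0,0],[-0.01,0,0,0,0,0,0],[-0.008,0,0,0,0,0,0],[0,0,0,0,0,0,0]]' >/dev/null; python3 b.py; python3 -m inch '[[-0.002,0,0,0,0,0,0],[-0.002,0,0,0,0,0,0],[-0.002,0,0,0,0,0,0]]'>/dev/null; python3 b.py;python3 -m inch '[[-0.001,0,0,0,0,0,0],[-0.001,0,0,0,0,0,0]]'>/dev/null; python3 b.py
```

```text
15.65 board mm [-94.0096  -2.3612] 0.013176843076320006 yawerr 3.140274164360834 F board [-0.899   0.6658] 0.3054894461983983
15.95 board mm [-90.0128  -2.5767] 0.012417315439562128 yawerr 3.140538723652398 F board [-2.8877  0.1267] -1.5605691642465018
16.15 board mm [-87.2154  -2.507 ] 0.012643468831415261 yawerr 3.1403427770109524 F board [-0.0273 -0.1344] -0.0601909083558671
```

Run:
```python
from h import *
ims=[grab_frame("top")[150:270,270:410],grab_frame("side")[170:290,260:400]]
save("8.png",np.hstack([cv2.resize(i,None,fx=2.8,fy=2.8,interpolation=2) for i in ims]))
```

```text
(no output)
```

View pics/8.png

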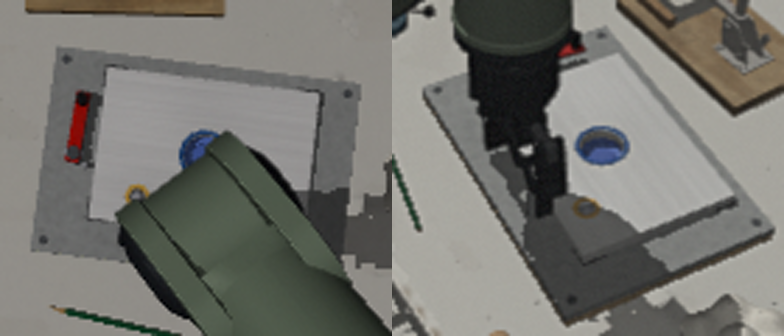

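The side view shows the plate lying flat, with an even edge thickness, and the left hole at (137,194) is filled by its dowel. I'll back off, close the fingers, and confirm with the wrist camera.

```bash
python3 -m inch '[[0.02,0,0,0,0,0,0],[0,0,-0.05,0,0,0,1],[0,0.015,-0.05,0,0,0,1],[-0.02,0.02,-0.04,0,0,0,1],[-0.02,0.02,-0.02,0,0,0,1]]'>/dev/null; python3 -m inch '[[-0.01,0,0,0,0,0,1],[0,0,0,0,0,0,1]]'; python3 b.py; python3 w.py 9w.png; python3 -c "
import cv2
t=cv2.imread('pics/9w.png');print(t.shape)"
```

```text
clock: 16.95
position: [0.4992, -0.1778, 0.1705]
tool_rot: [3.141, 0.001, 3.042]
force: [-0.3, -0.5, -0.2]
grip_width: 0.0001
finger_force: 0.0
16.95 board mm [-56.678   51.8637] 0.17047477113504805 yawerr 3.141040868482549 F board [-0.2897 -0.5749] -0.1575153261421
16.95 [ 0.4992 -0.1778  0.1705] [3.1414 0.0012 3.042 ] [-0.3451 -0.5435 -0.1575]
casting_board [(0.63, array([276.6, 223.9]), array([ 0.5498, -0.2377]))]
pouring_plate [(0.89, array([273.4, 228.3]), array([ 0.5467, -0.2376])), (0.72, array([ 79.6, 225.6]), array([ 0.5229, -0.4439]))]
hole_left [(0.78, array([332.6, 188.4]), array([ 0.5058, -0.1702]))]
hole_right [(0.81, array([214.6, 184.3]), array([ 0.49  , -0.2864]))]
pin_left [(0.92, array([332.2, 188.7]), array([ 0.5067, -0.1706]))]
pin_right [(0.75, array([216.3, 189.5]), array([ 0.4959, -0.2866]))]
keeper_knob [(0.64, array([391.7, 270.3]), array([ 0.595 , -0.1175])), (0.64, array([219.9, 187.7]), array([ 0.4904, -0.276 ]))]
keeper_pivot [(0.97, array([393.7, 221.3]), array([ 0.5472, -0.1106]))]
(400, 640, 3)
```

View pics/9w.png

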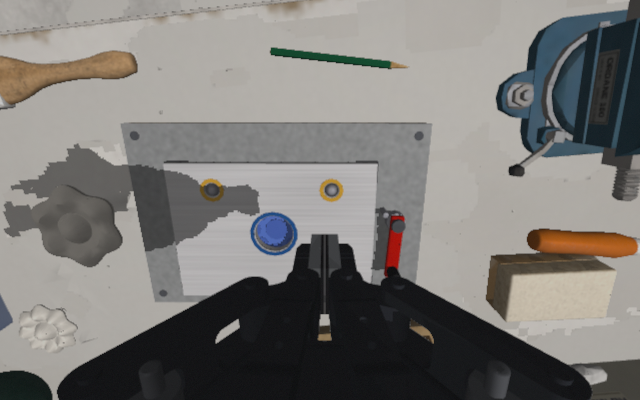

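The plate is seated: both dowels sit centred in their rims at (332,189) and (212,190), and the plate edges lie on the scribed marks. Next I'll go to the outer side of the knob.

```bash
python3 -m inch '[[-0.03,0.034,0.02,0,0,0,1],[-0.032,0.034,0.02,0,0,0,1],[-0.033,0.034,0.02,0,0,0.08,1],[0,0,0.02,0,0,0,1],[0,0,0,0,0,0,1]]'; python3 b.py; python3 w.py 10w.png | tail -2
```

```text
clock: 17.9
position: [0.6006, -0.0861, 0.0891]
tool_rot: [3.141, -0.003, 2.964]
force: [-0.2, -0.7, 0.4]
grip_width: -0.0003
finger_force: 0.0
17.9 board mm [ 35.1548 153.1571] 0.08909330753071645 yawerr 3.0627023324864298 F board [-0.1393 -0.683 ] 0.4227405683388974
keeper_knob [(0.82, array([279.9, 222.5]), array([ 0.5982, -0.1166])), (0.53, array([278.3, 146.3]), array([ 0.5475, -0.1062]))]
keeper_pivot [(0.73, array([276.8, 143.9]), array([ 0.5472, -0.1095]))]
```

```bash
python3 -m inch '[[-0.0035,0,0.024,0,0,0,1],[0,0,0.024,0,0,0,1],[0,-0.005,0,0,0,0,1],[0,-0.004,0,0,0,0,1],[0,0,0,0,0,0,1]]'; python3 b.py; python3 -m inch '[[0,-0.002,0,0,0,0,1],[0,-0.002,0,0,0,0,1],[0,0,0,0,0,0,1]]'; python3 b.py
```

```text
clock: 18.85
position: [0.6038, -0.0975, 0.0447]
tool_rot: [3.141, 0.002, 2.96]
force: [0.8, -0.4, 0.6]
grip_width: -0.0003
finger_force: 0.0
18.85 board mm [ 39.4478 142.1254] 0.044728619723518756 yawerr 3.0593388646046367 F board [ 0.8399 -0.351 ] 0.6349503013969103
clock: 19.15
position: [0.603, -0.1008, 0.044]
tool_rot: [3.141, 0.001, 2.961]
force: [0.2, 0.8, 0.9]
grip_width: -0.0004
finger_force: 0.6
19.15 board mm [ 38.947  138.7472] 0.044010305317487286 yawerr 3.060096578688275 F board [0.1572 0.8655] 0.9333233135190219
```

```bash
python3 -m inch '[[-0.0016,-0.0054,0.002,0,0,0.1,1],[-0.0016,-0.0054,0,0,0,0.1,1],[-0.0016,-0.0054,0,0,0,0.1,1],[-0.0016,-0.0054,0,0,0,0.1,1],[-0.0016,-0.0054,0,0,0,0.1,1]]'
cat > k.py <<'E'
from h import *
np.set_printoptions(precision=4,suppress=True)
s=telemetry.observe();a=-.099;R=np.array([[np.cos(a),-np.sin(a)],[np.sin(a),np.cos(a)]])
phi=a+np.pi-s["tool_rot"][2]  # cw tool turn
r=(np.array(s["position"])[:2]-[.5475,-.109])@R*1000
rad=np.array([np.cos(phi),-np.sin(phi)]);lat=np.array([np.sin(phi),np.cos(phi)])
print(s["clock"],"phi",phi%6.283,"rad",r@rad,"lat",r@lat,"z",s["position"][2],"F rad,lat",np.array(s["force"])[:2]@R@rad,np.array(s["force"])[:2]@R@lat)
E
python3 k.py
```

```text
clock: 19.65
position: [0.6001, -0.1282, 0.0416]
tool_rot: [3.14, -0.0, 2.457]
force: [0.5, 2.7, 0.1]
grip_width: 0.0001
finger_force: 0.5
19.65 phi 0.5850941292232674 rad 52.907147420662085 lat 18.35603607231922 z 0.04160070171814369 F rad,lat -1.2986857979709303 2.38452086994082
```

```bash
python3 -m inch '[[-0.0016,-0.0054,0,0,0,0.1,1],[-0.0016,-0.0054,0,0,0,0.1,1],[-0.0016,-0.0054,0,0,0,0.1,1],[-0.0016,-0.0054,0,0,0,0.1,1],[0,0,0,0,0,0,1]]'>/dev/null; python3 k.py;  python3 -m inch '[[-0.0016,-0.0054,0,0,0,0.1,1],[-0.0016,-0.0054,0,0,0,0.1,1],[-0.0016,-0.0054,0,0,0,0.1,1],[0,0,0,0,0,0,1]]'>/dev/null; python3 k.py
```

```text
20.15 phi 0.9835116808951541 rad 53.58522254287076 lat 17.77986047023157 z 0.041637568674854936 F rad,lat 0.33223562497519 -0.10251370738177289
20.55 phi 1.280359980999421 rad 53.641382633178154 lat 17.950652276900456 z 0.04159203726045114 F rad,lat -0.06291830982886687 0.5868240117491649
```

```bash
python3 -m inch '[[-0.0016,-0.0054,0,0,0,0.1,1],[-0.0016,-0.0054,0,0,0,0.1,1],[0,0,0,0,0,0,1]]'>/dev/null; python3 k.py;  python3 -m inch '[[0,-0.002,0,0,0,0.03,1],[0,0,0,0,0,0,1]]'>/dev/null; python3 k.py; python3 -m inch '[[0,-0.0015,0,0,0,0.02,1],[0,0,0,0,0,0,1]]'>/dev/null; python3 k.py
```

```text
20.85 phi 1.4782957935921477 rad 53.62100183097099 lat 18.035940688330808 z 0.04155396053321822 F rad,lat -0.6229698427387379 1.2153838244689787
21.05 phi 1.5087387346070957 rad 52.87041621246949 lat 17.879200459317975 z 0.041454611527480506 F rad,lat 0.3348119989637022 0.6268844050322995
21.25 phi 1.5308712128051685 rad 52.65420388862747 lat 17.523074860602485 z 0.041444693446439834 F rad,lat 1.139881460702606 1.387595775682847
```

Pushing on in 1 mm steps until the stop pushes back.

```bash
python3 -m inch '[[0,-0.001,0,0,0,0,1],[0,-0.001,0,0,0,0,1],[0,0,0,0,0,0,1]]'>/dev/null; python3 k.py;  python3 -m inch '[[0,-0.001,0,0,0,0,1],[0,0,0,0,0,0,1]]'>/dev/null; python3 k.py
```

```text
21.55 phi 1.530527603277457 rad 52.63144222407947 lat 16.477901526888925 z 0.041758694580230085 F rad,lat 0.40299445146213037 8.82391031280513
21.75 phi 1.5305151230171175 rad 52.59102518882715 lat 15.99251674656505 z 0.041901130629927744 F rad,lat 1.1963003627917448 11.495316042697173
```

At the stop: the force rose to 11 N. Backing off and checking.

```bash
python3 -m inch '[[0,0.01,0,0,0,0,1],[0,0.015,0,0,0,0,1],[0,0,-0.04,0,0,0,1],[0,0.02,-0.045,0,0,0,1],[0,0.04,-0.03,0,0,0,1]]'>/dev/null; python3 -m inch '[[0,0.03,-0.04,0,0,0,1],[0,0.03,-0.04,0,0,0,1],[0,0,0,0,0,0,1],[0,0,0,0,0,0,1]]'; python3 k.py
python3 - <<'E'
from h import *
ims=[grab_frame("top")[150:270,270:410],grab_frame("side")[170:290,260:400]]
save("11.png",np.hstack([cv2.resize(i,None,fx=2.8,fy=2.8,interpolation=2) for i in ims]))
E
```

```text
clock: 22.65
position: [0.7038, -0.1704, 0.2366]
tool_rot: [3.141, -0.001, 1.512]
force: [-0.5, -0.5, -0.4]
grip_width: -0.0002
finger_force: 0.0
22.65 phi 1.5301325210714247 rad 52.205664597829845 lat 159.60672680444114 z 0.2366186860543744 F rad,lat 0.5685181815680516 -0.4274454261810509
```

View pics/11.png

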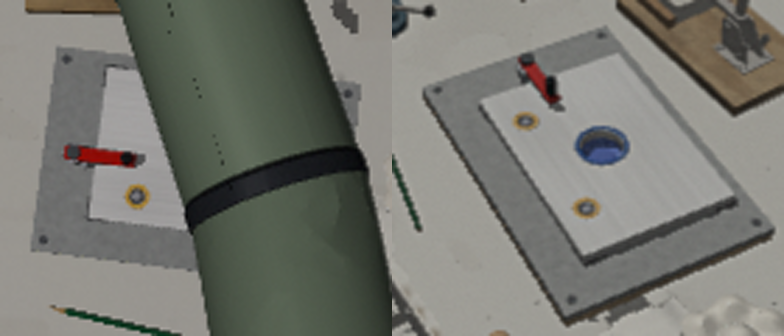

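The plate lies flat on both dowels, the keeper points square over its left edge, and the hand is clear.

```bash
python3 -c "
from workcell import bot;print(bot.job_done())"
```

```text
the job is handed in; nothing more can be done
None
```

The mould is closed and the job is handed in at about 23 s: the plate lies flat on both dowels, the keeper was pushed over its edge until the stop pushed back, and the hand is clear of everything.

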